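# Load a cuvette strip into a spring-loaded strip magazine

### The job

Load the white cuvette strip into the strip magazine: with the strip upright, push its nose against the spring follower just far enough that its tail drops behind the end lip and the strip lies flat on the channel floor, held there by the spring. Press gently throughout, feeling for the stops rather than forcing the strip against them, then draw the cover rail fully shut over it. Leave the bottle, the dish and the eraser where they are.

Things in the scene. Friction and masses are not known exactly. Their poses are not given: they have to be found in the camera images.
- strip: White plastic cuvette strip, 90 long x 12 wide x 36 mm high, 120 g, standing upright on the table. Eight cups (10 mm wide, lower 22 mm) hang from a grip bar (12 mm wide, upper 14 mm). Origin: centre of the underside; x along its length, z up; both ends alike. Grip it across the bar with the fingertips 20 mm or more above its underside, so that they clear the channel walls.
- magazine: Grey strip magazine, fixed, 232 x 48 mm, with an open-topped aluminium channel. Origin: on the table under the middle of the seat; x runs along the channel from its open front end to the spring follower, z up. Base: x = -72 to 160 mm. Over 10 N of the nose on the ears (see seat), or 50 N anywhere, cracks the strip. It is loaded from above, raised over the lip, its tail sticking out in front.
- mouth (a point): Front end of the channel, at wall-top height, in its middle: magazine x = -62, z = 31 mm. The channel is 13.5 mm wide between walls that run from here to x = 104 mm, flared outwards in their top 4 mm. A strip still riding on the lip (see seat) blocks the rail, which passes only 2 mm above a strip that stands on the floor.
- seat (a point): On the channel floor (z = 13 mm) over the magazine's origin. Floor, lip and ears are one steel insert. The lip crosses the front, top at z = 19 mm; two ears behind (tops at z = 34 mm, the follower passes between) stop the nose. Lip face x = -46.5, ears x = +46.5 mm: 3 mm of play for the strip. But the insert is clamped up to 11 mm to either side of this, unmeasured: it has to be felt.
- follower (a joint): Black blade 4 mm wide in the channel (z = 15 to 33 mm), pressed towards the front (-x of the magazine) by a spring. 0 = at rest, its face at magazine x = 20 mm; grows in m as it is pushed back to +x, at most 0.040. The spring pushes with 4 N at 0 and 0.12 N more per mm, lightly damped. With the strip seated it reads 0.012 to 0.038.
- rail (a joint): Steel cover rail, an inverted U 30 mm wide sliding along the magazine. 0 = fully shut over the strip, at its stop; grows in m as it opens to +x of the magazine; starts open at 0.105 to 0.111. Stays where it is left (about 2.5 N to slide it). Underside of its top plate at z = 51 mm. Shut, it covers magazine x = -40 to 46 mm; open, it is clear of the seat.
- rail_grip (a point): Middle of the black grip block on the rail: 24 mm long along the magazine x 12 mm wide x 22 mm high, from z = 54 to 76 mm; this point is at z = 65 mm, at magazine x = -28 mm + the rail's joint value. Its frame is parallel to the magazine's.
- dropper: Small white dropper bottle with a pointed coloured cap, 27 x 27 x 78 mm, origin under its centre. Bystander.
- dish: Round petri dish, 90 mm across, 14 mm high, origin under its centre. Bystander.
- eraser: Eraser in a sleeve, 21 x 45 x 12 mm, origin under its centre. Bystander.

How it is judged:
On the way, in this order (a step that is already met when the one before it is completed fails the run):
1. the strip stands on the channel floor behind the lip, pressing the follower back, while the rail is still open (z of strip in the frame of magazine between 0.0105 and 0.0148 m and x of strip in the frame of magazine between -0.0145 and 0.0135 m and y of strip in the frame of magazine between -0.003 and 0.003 m and angle between the z axis of strip and the z axis of magazine, either way round below 0.06 rad and angle between the x axis of strip and the x axis of magazine, either way round below 0.06 rad and value of joint follower above 0.011 m and value of joint rail above 0.06 m), for 0.2 s.
2. the rail is fully shut (value of joint rail below 0.0025 m), for 0.2 s.
At the end, for the whole second after the job is handed in: The strip stands upright and at rest in the channel, its underside on the insert floor (within 2 mm) between lip and ears, in line with the channel (3 mm, 0.06 rad), holding the follower back by more than 11 mm, and the rail is within 2.5 mm of fully shut (z of strip in the frame of magazine between 0.0105 and 0.0148 m and x of strip in the frame of magazine between -0.0145 and 0.0135 m and y of strip in the frame of magazine between -0.003 and 0.003 m and angle between the z axis of strip and the z axis of magazine, either way round below 0.06 rad and angle between the x axis of strip and the x axis of magazine, either way round below 0.06 rad and value of joint follower above 0.011 m and value of joint rail below 0.0025 m and linear speed of strip below 0.02 m/s); the robot touches nothing.
It fails at once if the nose of the strip is forced against the ears with more than 10 N (contact force between strip and insert_c2 above 10 N).
It fails at once if the strip is pressed hard against any part of the magazine (more than 50 N) (contact force between strip and magazine above 50 N).
It fails at once if the dropper bottle is moved more than 15 mm (distance of dropper from where it was at the start of the episode above 0.015 m).
It fails at once if the petri dish is moved more than 15 mm (distance of dish from where it was at the start of the episode above 0.015 m).
It fails at once if the eraser is moved more than 15 mm (distance of eraser from where it was at the start of the episode above 0.015 m).
It also fails if it takes over 53 s, if anything falls off the work surface, if the arm or the gripper's body presses on something with over 40 N, if the wrist force passes 120 N, or if a joint passes its speed limit or range.

### The arm

A 6-joint arm with a two-finger parallel gripper is mounted at the origin on a cart in front of the work surface, level with it; the furniture and walls round the work are solid. World frame = base frame: x ahead of the robot, y to its left, z up, the work surface at z = 0. Lengths are in m, angles in rad, forces in N, time in s.
With the tool pointing down it reaches from about 0.375 to 0.975 m from the base axis. Payload 3.8 kg.
Tool frame: the origin (TCP) lies midway between the tips of the shut fingers; the grasp point (between the pads) lies 19 mm behind it; z points along the fingers, y is the line along which they close (so a half turn about z gives the same grasp; the last joint's range is limited). The gripper opens to 85 mm and grips with 20 to 120 N. Pads are 22 mm wide; open, the fingers measure 114 mm over their backs; the gripper's body (76 mm by 85 mm) begins 54 mm behind the grasp point. The pads swing forward as they close: fully open they stand 13 mm farther back than shut.
Start: joints at [-1.275, 0.264, 1.604, -0, 1.274, -0.037], TCP at [0.221, -0.638, 0.231] pointing down, gripper open.
Joint ranges: [-2.63, 2.63], [-0.94, 2.18], [0.31, 2.57], [-1.31, 4.45], [0, 2.66], [-2.55, 2.55]. Speed limits (rad/s): [2.57, 2.57, 3.14, 3.14, 3.14, 3.14].

### API

Orientations are given as a rotation vector (axis times angle).
In Python, from workcell import bot gives the robot as it stands.
- The arm moves only by the tool servo_tool, never from a script. Its argument "series" is a list of rows, each a list of 7 numbers: the shift along the world's x, y, z in units of 0.15 m (1.0 is 0.15 m), then the turn, a rotation vector about the world's x, y, z in units of 180 degrees (1.0 is 180 degrees), then the closure, from 0 (fully open) to 1 (shut). A call has 1 to 20 rows; each row is the pose to reach, as a shift and turn from the pose commanded when the call began, turning the shorter way round; what a row does not reach only later rows make up. A row lasts 1/10 s, in which the tool goes at most 50 mm and 8.59 degrees, less where a joint would pass 70% of its speed; a pose out of reach is approached as far as the arm can. A call with a number of a shift or a turn outside -1 to 1 is refused whole. A call with a gripper value outside its range is refused whole. The fingers move at their own pace and stop on an object; "newtons" is the grip in N (left out, the last holds). Time passes only in rows, so rows that repeat a pose let the fingers close. It gives the time, the measured TCP pose, the force, the opening and the grip force at its end, in the units of the state.
- bot.read_state(): the state, without advancing time (a new reading comes with each control period).
- bot.read_camera(name): name is "side" or "top" or "wrist"; returns the picture (384x512x3 uint8, red, green, blue); there is no depth.
- bot.camera_info(name): a dict with "vertical_fov" (degrees; the focal length in pixels is half the picture's height over the tangent of half this angle, whatever the lens; pixels are square), "cx", "cy" (the principal point, pixels), "R" (3x3) and "t" (3): a world point X has camera coordinates R X + t. Camera axes: x right, y down, z forward; pixel columns grow to the right and rows downward; lengths in m; the calibration is good to about 2 mm. A picture is of the moment at which its call begins: read the wrist's pose just before it. camera_info takes no time and is no camera call; for the wrist camera it gives the pose at the moment of the call.
- bot.finish_job(): hands the job in; it is judged then, once.
Trained networks look in the newest picture that a camera, given by its name, has taken for a name from the list of things; names that differ only in an ending like _2 or _b are one class to them, and where a whole thing is asked for, a point or a joint stands for the part that bears it (a point fixed in the world has none). Each returns a list of dicts, best first, with "score" (0 to 1); they miss things now and then, are a little off and sometimes report something else, mostly with a low value. They report only what shows in the picture. A call takes as long as a camera call.
- bot.recognise(target, camera): "box" ([left, top, right, bottom] as shares, 0 to 1, of the picture: columns of its width, rows of its height, round what is visible of it).
- bot.trace(target, camera): "mask" (384x512 bool, what is visible of it) and "box" ([left, top, right, bottom] as shares, 0 to 1, of the picture: columns of its width, rows of its height, round what is visible of it).
- bot.mark_of(target, camera): "at" ([row, column] as shares, 0 to 1, of the picture: columns of its width, rows of its height: a listed point, or the origin of a listed thing).
The state is a dict: "time": time; "q": joint angles; "joint_vel": joint speeds; "joint_torque": joint torques, N m; "tool_pos": TCP position; "tcp_rot": TCP orientation; "wrist_force": force on the tool from outside, world axes, zero at the start; "torque": the same for the moment, N m; "width": opening from 0.0 (shut) to 1.0 (fully open); "grip_force": force on a finger pad.
Only numpy, scipy, OpenCV 4.12 (cv2) and the standard library are available. Lean on these libraries where they do the work, as an engineer would, in place of code of your own. Each camera call takes 0.05 s, during which the arm holds its last target. There are 200 camera calls.

## Working session

There is one attempt and no reset: what is moved stays moved. The work goes in short steps, Python scripts to look and compute and a tool call to move; the robot and the scene stay as the last step left them, time stands still between calls to the robot, and variables do not carry over. Pictures are saved under pics/ and viewed, at most 10 in all, crops included, and the job is handed in when it is done.

Besides the shell and the picture viewer there is one more tool, called after "Emit:" as a command line: name --pt "numbers of a row" for each row, then --argument value for the rest. servo_tool: Moves the arm, as the interface text tells. Shifts and turns lie within -1 to 1; 1 stands for 0.15 m of shift or 180 degrees of turn. Its arguments: {"type":"object","properties":{"series":{"type":"array","items":{"type":"array","items":{"type":"number"}}},"newtons":{"type":"number"}},"required":["series"]}

```bash
mkdir -p pics; cat > h.py <<'E'
import numpy as np, cv2
from workcell import bot
def cam(n):
    i=bot.camera_info(n); f=192/np.tan(np.radians(i["vertical_fov"])/2)
    return f,i["cx"],i["cy"],np.array(i["R"]),np.array(i["t"])
def ray(n,u,v,z,c=None):
    f,cx,cy,R,t=c or cam(n); d=R.T@np.array([(u-cx)/f,(v-cy)/f,1]); o=-R.T@t
    return o+d*(z-o[2])/d[2]
def proj(n,X,c=None):
    f,cx,cy,R,t=c or cam(n); p=R@np.array(X)+t; return p[0]/p[2]*f+cx,p[1]/p[2]*f+cy
E
python3 - <<'E'
from h import *
np.set_printoptions(precision=4,suppress=True)
ims=[]
for n in ["top","side"]:
    im=bot.read_camera(n); ims.append(im)
    print(n,cam(n)[0],-cam(n)[3].T@cam(n)[4])
    for t in ["strip","magazine","mouth","seat","rail_grip","dropper","dish","eraser"]:
        m=bot.mark_of(t,n)[:2]
        for k in m:
            r,c=k["at"]; z={"mouth":.031,"seat":.013,"rail_grip":.065}.get(t,0)
            print(n,t,round(k["score"],2),round(c*512),round(r*384),ray(n,c*512,r*384,z))
    for t in ["strip","magazine"]:
        for k in bot.trace(t,n)[:1]:
            M=k["mask"].astype(np.uint8); pts=cv2.findNonZero(M)
            print(t,"rect",cv2.minAreaRect(pts))
cv2.imwrite("pics/a.png",cv2.cvtColor(cv2.resize(np.vstack(ims),None,fx=.78,fy=.78),cv2.COLOR_RGB2BGR))
print(bot.read_state())
E
```

```text
top 408.0547608659561 [0.3374 0.0075 1.1232]
top strip 0.44 362 205 [ 0.4521 -0.2929  0.    ]
top mouth 0.67 267 186 [ 0.5083 -0.0325  0.031 ]
top seat 0.84 248 187 [0.5092 0.018  0.013 ]
top seat 0.39 245 186 [0.5111 0.0263 0.013 ]
top rail_grip 0.8 219 179 [0.524  0.0938 0.065 ]
top dropper 0.52 312 128 [ 0.6754 -0.1672  0.    ]
top dish 0.58 127 212 [0.4497 0.3572 0.    ]
top eraser 0.5 266 243 [ 0.3559 -0.0251  0.    ]
magazine rect ((232.397705078125, 183.86380004882812), (83.36222076416016, 17.25646209716797), 6.241915225982666)
side 379.1651708574884 [ 0.4027 -0.6857  0.6303]
side strip 0.73 240 326 [ 0.4391 -0.2947  0.    ]
side magazine 0.56 249 211 [0.5107 0.0137 0.    ]
side seat 0.77 250 206 [0.5131 0.0182 0.013 ]
side rail_grip 0.79 249 170 [0.5279 0.0996 0.065 ]
side rail_grip 0.56 206 143 [0.4306 0.256  0.065 ]
side dropper 0.53 340 261 [ 0.6758 -0.1827  0.    ]
side dish 0.86 207 144 [0.4349 0.3579 0.    ]
side eraser 0.69 188 231 [ 0.3566 -0.0258  0.    ]
strip rect ((242.48065185546875, 320.3307800292969), (51.57853698730469, 6.046355724334717), 83.48019409179688)
magazine rect ((249.43142700195312, 193.62843322753906), (71.51066589355469, 20.17479705810547), 87.1375961303711)
{'time': 1.1, 'q': array([-1.2749,  0.2639,  1.604 ,  0.    ,  1.2737, -0.0369]), 'joint_vel': array([0.0007, 0.001 , 0.0001, 0.0011, 0.0005, 0.0003]), 'joint_torque': array([  0.0015, -51.508 , -36.773 ,   0.0001,   0.0008,  -0.    ]), 'tool_pos': array([ 0.2205, -0.638 ,  0.2313]), 'tcp_rot': array([3.0982, 0.5203, 0.    ]), 'wrist_force': array([ 0.5006,  0.361 , -0.1668]), 'torque': array([0.0134, 0.0501, 0.0186]), 'grip_force': 0.0, 'width': 0.9943493722472594}
```

View pics/a.png

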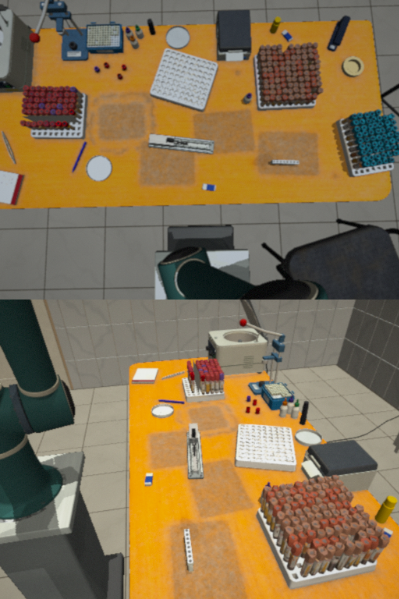

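The top view shows the strip at about (362,205) px, lying along world y, and the magazine at about (232,184) px with its follower end towards +y. The side view agrees. I'm moving above the strip.

Emit:
servo_tool --pt "0.7 1 0 0 0 0.2 0" --pt "0.7 1 0 0 0 0.2 0" --pt "0.7 1 0 0 0 0.2 0" --pt "0.7 1 0 0 0 0.2 0" --pt "0.7 1 0 0 0 0.2 0" --newtons 30

```text
time: 1.6
tool_pos: [0.3277, -0.4845, 0.2315]
tcp_rot: [-2.78, -1.462, -0.002]
wrist_force: [-1.0, -0.5, 0.6]
width: 1.002
grip_force: 0.0
```

Emit:
servo_tool --pt "0.6 1 0 0 0 0.19 0" --pt "0.6 1 0 0 0 0.19 0" --pt "0.6 1 0 0 0 0.19 0" --pt "0.6 1 0 0 0 0.19 0" --pt "0.6 1 0 0 0 0.19 0"

```text
time: 2.1
tool_pos: [0.4168, -0.336, 0.2315]
tcp_rot: [2.23, 2.212, 0.001]
wrist_force: [-0.3, -0.7, -0.4]
width: 0.998
grip_force: 0.0
```

```bash
python3 - <<'E'
from h import *
np.set_printoptions(precision=4,suppress=True)
s=bot.read_state(); print(s["time"],s["tool_pos"],s["tcp_rot"])
im=bot.read_camera("wrist"); c=cam("wrist"); print(-c[3].T@c[4],c[3])
cv2.imwrite("pics/b.png",cv2.cvtColor(im,cv2.COLOR_RGB2BGR))
for k in bot.mark_of("strip","wrist")[:2]:
    r,q=k["at"]; print(k["score"],q*512,r*384,ray("wrist",q*512,r*384,0,c))
for k in bot.trace("strip","wrist")[:1]:
    M=k["mask"].astype(np.uint8); R=cv2.minAreaRect(cv2.findNonZero(M)); print(R)
    for p in cv2.boxPoints(R): print(p, ray("wrist",*p,.036,c), ray("wrist",*p,0,c))
E
```

```text
2.1 [ 0.4168 -0.336   0.2315] [2.23   2.2123 0.001 ]
[ 0.4165 -0.2679  0.3738] [[ 0.9999 -0.0122 -0.0003]
 [-0.0117 -0.9612  0.2755]
 [-0.0037 -0.2754 -0.9613]]
0.59 278.8864 134.7072 [ 0.441  -0.3033  0.    ]
((281.2061462402344, 131.46392822265625), (12.350883483886719, 77.2838363647461), 2.6025619506835938)
[273.2824 169.7856] [ 0.4321 -0.3424  0.036 ] [ 0.4337 -0.3504 -0.    ]
[276.7917  92.5815] [ 0.436  -0.2524  0.036 ] [ 0.438  -0.2507  0.    ]
[289.1299  93.1423] [ 0.4501 -0.2532  0.036 ] [ 0.4536 -0.2516  0.    ]
[285.6206 170.3464] [ 0.4472 -0.3433  0.036 ] [ 0.4505 -0.3514  0.    ]
```

View pics/b.png

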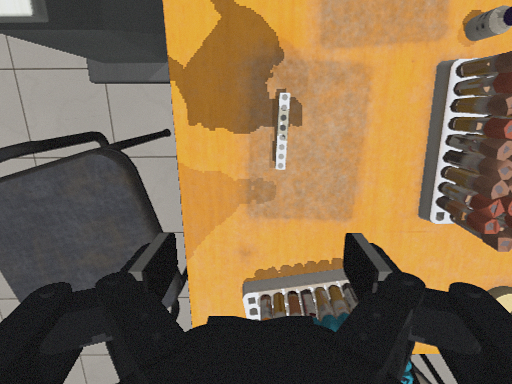

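The wrist view shows the strip upright, centred at about (281,131) px, with no obstacles near it. I'll go down and grip it.

Emit:
servo_tool --pt "0.1713 0.253 -0.3 0 0 -0.0097 0" --pt "0.1713 0.253 -0.6 0 0 -0.0097 0" --pt "0.1713 0.253 -0.9 0 0 -0.0097 0.3" --pt "0.1713 0.253 -1 0 0 -0.0097 0.4" --pt "0.1713 0.253 -1 0 0 -0.0097 0.4"

```text
time: 2.75
tool_pos: [0.4378, -0.2994, 0.0773]
tcp_rot: [-2.267, -2.164, 0.003]
wrist_force: [-0.2, 0.2, 0.2]
width: 0.603
grip_force: 0.0
```

Emit:
servo_tool --pt "0 0 -0.2 0 0 0 0.4" --pt "0 0 -0.35 0 0 0 0.4" --pt "0 0 -0.4 0 0 0 0.4" --pt "0 0 -0.4 0 0 0 0.6" --pt "0 0 -0.4 0 0 0 0.8" --pt "0 0 -0.4 0 0 0 1" --pt "0 0 -0.4 0 0 0 1" --pt "0 0 -0.4 0 0 0 1" --pt "0 0 -0.4 0 0 0 1" --newtons 30

```text
time: 3.65
tool_pos: [0.4425, -0.3014, 0.0232]
tcp_rot: [2.266, 2.171, 0.0]
wrist_force: [-1.7, -1.6, 5.8]
width: 0.129
grip_force: 34.0
```

Emit:
servo_tool --pt "0 0 0.2 0 0 0 1" --pt "0 0 0.5 0 0 0 1" --pt "0.1 0.3 0.8 0 0 -0.02 1" --pt "0.2 0.6 1 0 0 -0.026 1" --pt "0.4 0.9 1 0 0 -0.026 1" --pt "0.45 1 1 0 0 -0.026 1"

```text
time: 4.25
tool_pos: [0.5104, -0.1482, 0.1738]
tcp_rot: [2.353, 2.076, 0.004]
wrist_force: [-0.2, -1.0, -1.2]
width: 0.128
grip_force: 33.0
```

Emit:
servo_tool --pt "0 0.15 0.05 0 0 0 1" --pt "0 0.3 0.05 0 0 0 1" --pt "0 0.3 0.05 0 0 0 1" --pt "0 0.3 0.05 0 0 0 1" --pt "0 0.3 0.05 0 0 0 1" --pt "0 0.3 0.05 0 0 0 1"

```text
time: 4.85
tool_pos: [0.5085, -0.1058, 0.1785]
tcp_rot: [-2.357, -2.077, 0.001]
wrist_force: [-0.0, -1.4, -1.8]
width: 0.131
grip_force: 33.0
```

```bash
python3 - <<'E'
from h import *
np.set_printoptions(precision=4,suppress=True)
s=bot.read_state(); print(s["time"],s["tool_pos"],s["tcp_rot"],s["wrist_force"],s["width"])
im=bot.read_camera("wrist"); c=cam("wrist"); print(-c[3].T@c[4],c[3])
cv2.imwrite("pics/c.png",cv2.cvtColor(im,cv2.COLOR_RGB2BGR))
for t,z in [("strip",0),("magazine",0),("mouth",.031),("seat",.013),("rail_grip",.065)]:
  for k in bot.mark_of(t,"wrist")[:2]:
    r,q=k["at"]; print(t,k["score"],q*512,r*384,ray("wrist",q*512,r*384,z,c))
E
```

```text
4.85 [ 0.5085 -0.1058  0.1785] [-2.3569 -2.0769  0.0006] [-0.0151 -1.3517 -1.7821] 0.13094677101842428
[ 0.517  -0.0369  0.3209] [[ 0.992  -0.1261 -0.0009]
 [-0.121  -0.9539  0.2748]
 [-0.0355 -0.2725 -0.9615]]
strip 0.74 261.7856 211.81439999999998 [ 0.5036 -0.159   0.    ]
magazine 0.87 251.6992 50.9952 [0.5154 0.0201 0.    ]
seat 0.66 251.4944 47.8848 [0.5156 0.0206 0.013 ]
```

View pics/c.png

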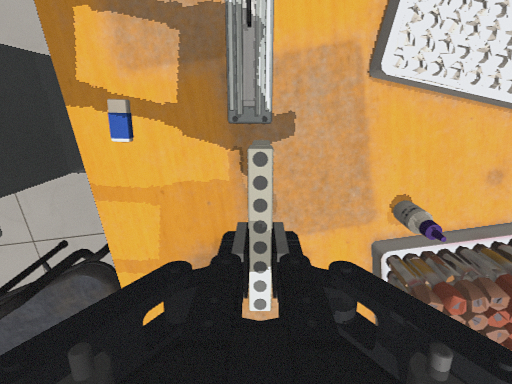

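The strip is held straight in the gripper, running from (260,148) to (260,312) px. The magazine's front end is at (228–272,123) px and the eraser at (120,120) px. I'll go a bit further forward to see the whole channel.

Emit:
servo_tool --pt "0.06 0.2 0 0 0 0 1" --pt "0.06 0.37 0 0 0 0 1" --pt "0.06 0.37 0 0 0 0 1" --pt "0.06 0.37 0 0 0 0 1"

```text
time: 5.55
tool_pos: [0.5177, -0.0493, 0.1788]
tcp_rot: [2.354, 2.08, -0.001]
wrist_force: [0.3, -0.1, -2.1]
width: 0.126
grip_force: 33.0
```

```bash
python3 - <<'E'
from h import *
np.set_printoptions(precision=4,suppress=True)
s=bot.read_state(); print(s["time"],s["tool_pos"],s["tcp_rot"],s["wrist_force"])
im=bot.read_camera("wrist"); c=cam("wrist"); print(-c[3].T@c[4],c[3])
np.save("c2.npy",im); import pickle; pickle.dump(c,open("c2.pkl","wb"))
cv2.imwrite("pics/d.png",cv2.cvtColor(cv2.resize(im[0:200,180:340],None,fx=3,fy=3,interpolation=cv2.INTER_CUBIC),cv2.COLOR_RGB2BGR))
for t,z in [("magazine",0),("mouth",.031),("seat",.013),("rail_grip",.065)]:
  for k in bot.mark_of(t,"wrist")[:2]:
    r,q=k["at"]; print(t,k["score"],q*512,r*384,ray("wrist",q*512,r*384,z,c))
E
```

```text
5.55 [ 0.5177 -0.0493  0.1788] [ 2.3541  2.0799 -0.0006] [ 0.2518 -0.0983 -2.1437]
[0.526  0.0192 0.3211] [[ 0.9923 -0.1242 -0.0005]
 [-0.1193 -0.954   0.2752]
 [-0.0346 -0.273  -0.9614]]
magazine 0.77 249.7024 110.208 [0.5143 0.0173 0.    ]
mouth 0.83 247.296 169.4976 [ 0.5048 -0.042   0.031 ]
mouth 0.73 251.1872 107.2896 [0.5173 0.0201 0.031 ]
seat 0.94 248.8832 107.90400000000001 [0.5142 0.0198 0.013 ]
rail_grip 0.55 243.712 7.103999999999999 [0.5226 0.0973 0.065 ]
```

View pics/d.png

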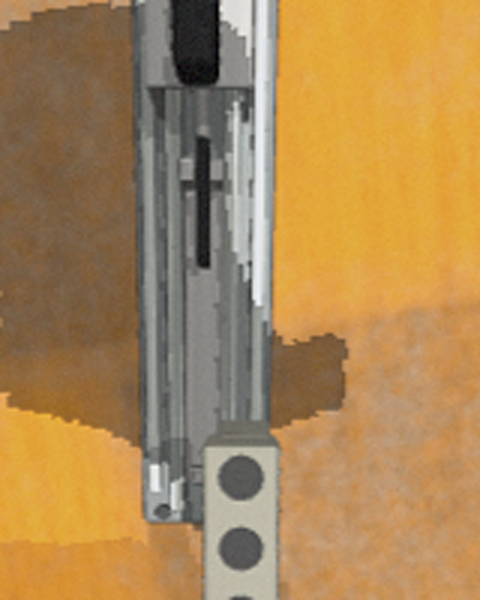

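The close view shows the follower blade from (248,46) to (248,89) px, the ears with their face near row 62, the rail edge near row 29, and the black grip block near (246,10). From these I can work out the magazine line and the insert offset.

```bash
python3 - <<'E'
from h import *; import pickle
np.set_printoptions(precision=4,suppress=True)
c=pickle.load(open("c2.pkl","rb")); im=np.load("c2.npy"); g=im.astype(float).mean(2)
# follower centroid per row (dark)
P=[]
for r in range(48,88):
    w=np.clip(70-g[r,240:257],0,None)
    if w.sum()>0: P.append(ray("w",240+(w*np.arange(17)).sum()/w.sum()+.5,r+.5,.033,c))
P=np.array(P); k=np.polyfit(P[:,1],P[:,0],1); print("follower line dx/dy",k,"yaw",90-np.degrees(np.arctan(k[0])),P[0],P[-1],np.std(P[:,0]-np.polyval(k,P[:,1])))
print("profile col248",g[40:100,247:250].mean(1).round())
print("ears col 242",g[45:75,241:245].mean(1).round(), g[45:75,250:254].mean(1).round())
for n,u,v,z in [("fol front",248,89.3,.033),("ear face",248,62.7,.034),("rail front edge",248,29,.054),("base front",230,174,.02),("grip front",246,28,.065)]:
    print(n,ray("w",u,v,z,c))
# strip edges in the picture: top at TCP z-.0232+.036
row=g[190,230:300]; print(row.round())
E
```

```text
follower line dx/dy [0.1265 0.5118] yaw 82.79232944226987 [0.5211 0.0729 0.033 ] [0.5168 0.0387 0.033 ] 0.0002053538445474893
profile col248 [101. 107. 130. 128. 125.  89.  40.  36.  40.  32.  34.  31.  34.  35.
  34.  37.  32.  35.  35.  39.  33.  34.  36.  36.  32.  38.  32.  35.
  36.  33.  34.  34.  32.  35.  36.  38.  36.  35.  35.  33.  36.  37.
  32.  38.  32.  28.  35.  27.  29.  82. 143. 138. 138. 139. 139. 138.
 138. 139. 137. 137.]
ears col 242 [ 83.  85.  86.  84.  85.  85.  94. 111. 151. 135. 137. 133. 131. 132.
 131.  61.  58.  62.  86. 124. 114. 104. 106. 107. 108. 106. 108. 115.
 115. 115.] [ 90.  87.  87.  95.  94. 100.  98. 102. 125. 141. 139. 139. 139. 139.
 133.  71.  64.  69.  85. 111. 111. 118. 124. 126. 124. 124. 124. 125.
 124. 126.]
fol front [0.5165 0.0371 0.033 ]
ear face [0.5198 0.0606 0.034 ]
rail front edge [0.5238 0.084  0.054 ]
base front [ 0.4844 -0.047   0.02  ]
grip front [0.5224 0.0822 0.065 ]
[136. 133. 133. 135. 132. 134. 136. 133. 132. 134. 131. 131. 128. 125.
 130. 125. 127. 114. 147. 178. 184. 183. 185. 179. 181. 185. 186. 186.
 174. 166. 151. 159. 181. 188. 190. 182. 184. 185. 184. 182. 181. 176.
 140. 143. 155. 153. 149. 152. 153. 152. 152. 150. 148. 154. 149. 144.
 142. 141. 136. 139. 142. 144. 150. 153. 152. 150. 144. 146. 148. 149.]
```

```bash
python3 - <<'E'
from h import *; import pickle
np.set_printoptions(precision=4,suppress=True)
c=pickle.load(open("c2.pkl","rb")); im=np.load("c2.npy"); g=im.astype(float).mean(2)
T=np.array([.5177,-.0493,.1788]); u=np.array([.1255,.9921,0]); v=np.array([.9921,-.1255,0])
for r in range(152,236,8):
    row=cv2.GaussianBlur(g,(3,3),0)[r,238:285]; d=np.diff(row); a=238+d[:20].argmax(); b=238+25+d[25:].argmin()
    p=[ray("w",q+1,r+.5,.1916,c)-T for q in (a,b)]
    print(r,a,b,[(round(x@v*1e3,1)) for x in p],round(p[0]@u*1e3,1))
n=ray("w",260.3,148.3,.1916,c)-T; print("nose along",n@u, "across",n@v)
O=np.array([.5140,.0173,0]); print("tcp rel mag",(T-O)@u,(T-O)@v)
for uu,vv in [(247.3,169.5)]: print(ray("w",uu,vv,.031,c)-O)
# channel wall top edges across, at several rows
for r in (70,95,110,125):
    print(r,g[r,222:275].round().astype(int))
E
```

```text
152 248 271 [np.float64(-5.4), np.float64(5.2)] 48.8
160 248 271 [np.float64(-5.5), np.float64(5.3)] 45.0
168 248 271 [np.float64(-5.5), np.float64(5.3)] 41.2
176 247 271 [np.float64(-6.0), np.float64(5.4)] 37.3
184 248 271 [np.float64(-5.6), np.float64(5.4)] 33.4
192 248 271 [np.float64(-5.6), np.float64(5.5)] 29.4
200 248 271 [np.float64(-5.7), np.float64(5.5)] 25.3
208 248 271 [np.float64(-5.7), np.float64(5.6)] 21.2
216 248 270 [np.float64(-5.7), np.float64(5.2)] 17.0
224 247 271 [np.float64(-6.3), np.float64(5.7)] 12.7
232 248 271 [np.float64(-5.8), np.float64(5.8)] 8.3
nose along 0.05072433221129216 across -0.00019783085736594681
tcp rel mag -0.06560950999999998 0.012029070000000036
[-0.0092 -0.0593  0.031 ]
70 [ 95  99  94  84  78  83 135 151 159 122 102 112  96  93 139 131 121 120
  98  89 109 116 112  76  32  39  35  29 122 143 121 111 103 106 153 164
 197 194 179 184 182 167 188 225 231 229 178 163 146 132 146 152 151]
95 [ 92  91  94  72  86 100 142 152 154 146 112  83  90  83 140 137 125 123
 113  77 118 141 139 138 133 138 136 141 136 137 142 120 113 110 116 129
 127 113 108 109 107  79 206 233 231 208 180 162 113 141 160 158 157]
110 [ 89  89  94  81  80  95 102 145 155 155 108  96 109  92 131 135 123 121
 117  81 120 138 135 135 133 137 139 135 136 137 118 108 115 114 114 139
 129 111 109 112 111  93 134 154 158 126  97 137 113  88 141 153 156]
125 [ 99  98  98  96  77  88  83 134 156 155 116  99 109  90 132 138 122 122
 130  85 125 141 135 131 131 134 139 137 135 135 115 108 117 119 115 140
 124 110 108 109 109 105 142 157 155 113  95  91  84  92  90  91  88]
```

Emit:
servo_tool --pt "-0.054 0.212 -0.2 0 0 -0.0007 1" --pt "-0.054 0.212 -0.45 0 0 -0.0007 1" --pt "-0.054 0.212 -0.62 0 0 -0.0007 1" --pt "-0.054 0.212 -0.66 0 0 -0.0007 1" --pt "-0.054 0.212 -0.66 0 0 -0.0007 1" --pt "-0.054 0.212 -0.66 0 0 -0.0007 1"

```text
time: 6.4
tool_pos: [0.511, -0.0182, 0.0812]
tcp_rot: [2.357, 2.074, 0.003]
wrist_force: [0.5, 0.3, -1.3]
width: 0.128
grip_force: 32.9
```

```bash
python3 - <<'E'
from h import *
np.set_printoptions(precision=4,suppress=True)
s=bot.read_state(); print(s["time"],s["tool_pos"],s["tcp_rot"],s["wrist_force"])
im=bot.read_camera("wrist"); c=cam("wrist"); g=im.astype(float).mean(2)
cv2.imwrite("pics/e.png",cv2.cvtColor(cv2.resize(im[0:200,160:360],None,fx=3,fy=3,interpolation=cv2.INTER_CUBIC),cv2.COLOR_RGB2BGR))
T=s["tool_pos"]; w=s["tcp_rot"]; R=cv2.Rodrigues(w)[0]; v=R[:,1]*np.sign(R[0,1]); u=np.array([-v[1],v[0],0]); print(u,v)
for r in range(0,140,6):
    w=np.clip(60-g[r,225:285],0,None)
    if w.sum()>60: 
        q=ray("w",225+(w*np.arange(60)).sum()/w.sum()+.5,r+.5,.033,c)-T; print("dark",r,w.sum().round(),(w*np.arange(60)).sum()/w.sum()+225,q@u*1e3,q@v*1e3)
G=cv2.GaussianBlur(g,(3,3),0)
for r in range(150,230,16):
    d=np.diff(G[r,230:290]); a=d[:30].argmax(); b=30+d[30:].argmin()
    print("strip",r,[(ray("w",230+k+1,r+.5,T[2]+.0128,c)-T)@v*1e3 for k in (a,b)])
E
```

```text
6.4 [ 0.511  -0.0182  0.0812] [2.3574 2.074  0.0025] [ 0.4732  0.3475 -1.3313]
[0.1274 0.9918 0.    ] [ 0.9918 -0.1274  0.0023]
dark 0 625.0 255.712 130.5334804799455 -2.1110032436675956
dark 6 639.0 255.8189880020866 127.3984885303774 -2.058605709955845
dark 12 659.0 256.117349519474 124.23107315925076 -1.8906439491430147
dark 18 587.0 256.23168654173764 121.0305646464429 -1.8321119642772004
dark 24 636.0 256.48637316561843 117.7965764343028 -1.6877284687052614
dark 30 802.0 256.0103863730785 114.52827641474866 -1.9879185915572273
dark 36 864.0 255.96104897801774 111.22553922836757 -2.0294278626554907
dark 66 160.0 256.4895833333333 94.17335367018714 -1.7550158778081038
dark 72 128.0 256.484375 90.6510280067064 -1.7686409154065952
dark 78 129.0 256.5958549222798 87.08999282825862 -1.708041938803259
dark 84 138.0 256.590799031477 83.48958237579247 -1.7214602848819944
dark 90 138.0 256.6900726392252 79.8491558198094 -1.6677918950026445
dark 96 120.0 256.2924791086351 76.16804326632779 -1.9355218938040633
dark 102 119.0 256.1536312849162 72.44557003319736 -2.0376363669043123
dark 108 117.0 256.4742857142857 68.68098753101334 -1.8397569430124372
dark 114 118.0 256.2881355932203 64.87365416233384 -1.9736653572550367
dark 120 110.0 256.24848484848485 61.02278245495844 -2.0119941622467743
strip 150 [np.float64(-5.493121693864632), np.float64(6.118496245832661)]
strip 166 [np.float64(-5.110094369904898), np.float64(5.742905006227308)]
strip 182 [np.float64(-5.194051887800995), np.float64(5.8347767966216475)]
strip 198 [np.float64(-5.280774235501478), np.float64(7.879885982148015)]
strip 214 [np.float64(-14.286683031083465), np.float64(10.985262881242981)]
```

View pics/e.png

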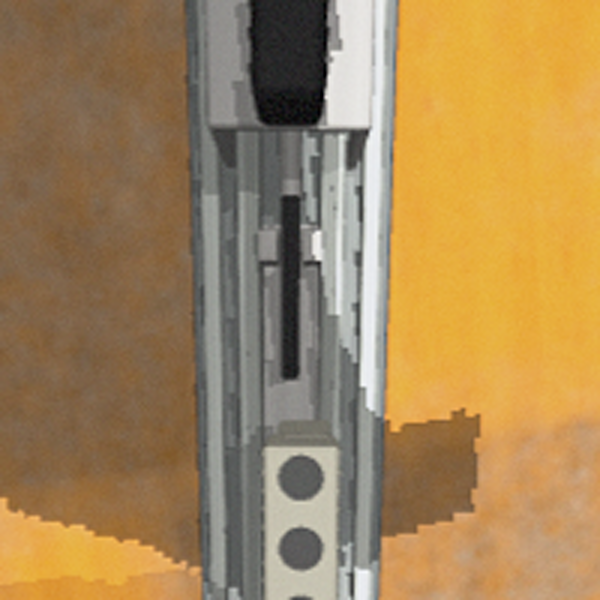

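The strip's nose sits about 7 mm before the follower (nose at crop row 440, follower front at 378). The strip is about 2 mm to the right of the follower line. I'll correct that, lower a bit and measure again.

Emit:
servo_tool --pt "-0.011 0.001 -0.06 0 0 0 1" --pt "-0.011 0.001 -0.133 0 0 0 1" --pt "-0.011 0.001 -0.133 0 0 0 1" --pt "-0.011 0.001 -0.133 0 0 0 1" --pt "-0.011 0.001 -0.133 0 0 0 1" --pt "-0.011 0.001 -0.133 0 0 0 1" --pt "-0.011 0.001 -0.133 0 0 0 1"

```text
time: 7.15
tool_pos: [0.5082, -0.0176, 0.0601]
tcp_rot: [2.358, 2.076, 0.001]
wrist_force: [-0.1, -0.8, -1.1]
width: 0.128
grip_force: 32.9
```

```bash
cat > m.py <<'E'
from h import *
import sys
np.set_printoptions(precision=4,suppress=True)
s=bot.read_state(); print(s["time"],s["tool_pos"],s["tcp_rot"],s["wrist_force"])
im=bot.read_camera("wrist"); c=cam("wrist"); g=im.astype(float).mean(2)
cv2.imwrite("pics/%s.png"%sys.argv[1],cv2.cvtColor(cv2.resize(im[40:240,160:360],None,fx=3,fy=3,interpolation=cv2.INTER_CUBIC),cv2.COLOR_RGB2BGR))
T=s["tool_pos"]; R=cv2.Rodrigues(s["tcp_rot"])[0]; v=R[:,1]*np.sign(R[0,1]); u=np.array([-v[1],v[0],0]); print(u)
A=[]
for r in range(60,150,2):
    w=np.clip(60-g[r,240:270],0,None)
    if 60<w.sum()<260:
        q=ray("w",240+(w*np.arange(30)).sum()/w.sum()+.5,r+.5,.033,c)-T; A.append((r,q@u*1e3,q@v*1e3))
A=np.array(A); print("follower",A[0],A[-1],"lat",np.median(A[:,2]),"slope",np.polyfit(A[:,1],A[:,2],1)[0])
G=cv2.GaussianBlur(g,(3,3),0)
for r in range(150,196,8):
    d=np.diff(G[r,230:290]); a=d[:30].argmax(); b=30+d[30:].argmin()
    p=[(ray("w",230+k+1,r+.5,T[2]+.0128,c)-T)@v*1e3 for k in (a,b)]; print("strip",r,p,sum(p)/2)
E
python3 m.py f
```

```text
7.15 [ 0.5082 -0.0176  0.0601] [2.3577 2.0756 0.0006] [-0.1114 -0.782  -1.1194]
[0.1268 0.9919 0.    ]
follower [62.     93.3727  0.6602] [128.      57.2883   0.5105] lat 0.5973335710073138 slope 0.007473676797068274
strip 150 [np.float64(-5.9036289546615786), np.float64(5.664313021254619)] -0.11965796670347961
strip 158 [np.float64(-5.9477394954894365), np.float64(5.245343989817274)] -0.35119775283608146
strip 166 [np.float64(-5.992553561608982), np.float64(5.2897899189716195)] -0.351381821318681
strip 174 [np.float64(-6.038088119256073), np.float64(5.334950420252373)] -0.35156884950184963
strip 182 [np.float64(-5.606643396325031), np.float64(5.380842865933634)] -0.11290026519569851
strip 190 [np.float64(-6.131389346369651), np.float64(5.42748519601672)] -0.3519520751764653
```

View pics/f.png

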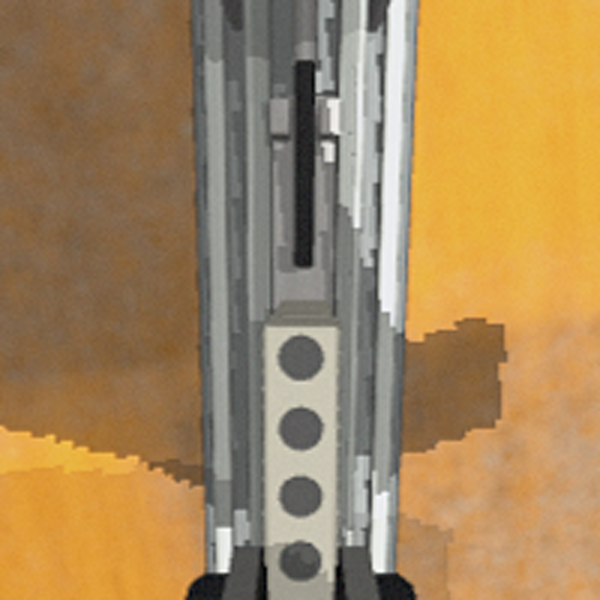

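Now the strip is about 0.8 mm left of the follower line. I'll correct that and go down slowly into the flare.

Emit:
servo_tool --pt "0.0055 -0.0005 0 0 0 -0.001 1" --pt "0.0055 -0.0005 -0.02 0 0 -0.001 1" --pt "0.0055 -0.0005 -0.035 0 0 -0.001 1" --pt "0.0055 -0.0005 -0.05 0 0 -0.001 1" --pt "0.0055 -0.0005 -0.06 0 0 -0.001 1" --pt "0.0055 -0.0005 -0.06 0 0 -0.001 1" --pt "0.0055 -0.0005 -0.06 0 0 -0.001 1" --pt "0.0055 -0.0005 -0.06 0 0 -0.001 1"

```text
time: 8.0
tool_pos: [0.5089, -0.0176, 0.0509]
tcp_rot: [2.361, 2.072, 0.0]
wrist_force: [0.2, 0.1, -0.4]
width: 0.127
grip_force: 33.0
```

```bash
python3 m.py g
```

```text
8.0 [ 0.5089 -0.0176  0.0509] [2.3612 2.0721 0.0002] [ 0.2447  0.0624 -0.3561]
[0.1299 0.9915 0.    ]
follower [60.     93.0669 -0.2585] [128.      57.9595  -0.2239] lat -0.3063103485587238 slope -0.0014576110532873855
strip 150 [np.float64(-5.861230844159547), np.float64(5.7119850254183335)] -0.07462290937060656
strip 158 [np.float64(-5.905440148652594), np.float64(5.292761367980098)] -0.3063393903362477
strip 166 [np.float64(-5.950354593521177), np.float64(5.337151705892431)] -0.30660144381437293
strip 174 [np.float64(-5.995991184920511), np.float64(5.382255745391157)] -0.3068677197646772
strip 182 [np.float64(-5.564419934906597), np.float64(5.428090838155151)] -0.06816454837572294
strip 190 [np.float64(-6.089501610907919), np.float64(5.474674902936331)] -0.30741335398579395
```

Aligned now. I'll lower to just above lip height.

Emit:
servo_tool --pt "0 0 -0.012 0 0 0 1" --pt "0 0 -0.024 0 0 0 1" --pt "0 0 -0.036 0 0 0 1" --pt "0 0 -0.046 0 0 0 1" --pt "0 0 -0.046 0 0 0 1" --pt "0 0 -0.046 0 0 0 1" --pt "0 0 -0.046 0 0 0 1"

```text
time: 8.75
tool_pos: [0.5088, -0.0176, 0.044]
tcp_rot: [2.361, 2.072, 0.0]
wrist_force: [0.3, 0.5, -1.7]
width: 0.125
grip_force: 33.0
```

Emit:
servo_tool --pt "0.005 0.04 0 0 0 0 1" --pt "0.0103 0.08 0 0 0 0 1" --pt "0.0103 0.08 0 0 0 0 1" --pt "0.0103 0.08 0 0 0 0 1"

```text
time: 9.15
tool_pos: [0.5105, -0.0059, 0.0441]
tcp_rot: [2.36, 2.072, -0.001]
wrist_force: [-1.3, -4.5, -1.0]
width: 0.132
grip_force: 33.1
```

Follower contact felt at about 4.5 N. The ears' face looked near x = 46 mm, so I'll advance 12 mm and feel from there.

Emit:
servo_tool --pt "0.0026 0.02 0 0 0 0 1" --pt "0.0052 0.04 0 0 0 0 1" --pt "0.0078 0.06 0 0 0 0 1" --pt "0.0103 0.08 0 0 0 0 1" --pt "0.0103 0.08 0 0 0 0 1" --pt "0.0103 0.08 0 0 0 0 1"

```text
time: 9.75
tool_pos: [0.512, 0.0057, 0.0441]
tcp_rot: [2.36, 2.072, -0.001]
wrist_force: [-0.1, -5.7, 0.2]
width: 0.129
grip_force: 33.2
```

```bash
python3 m.py k
```

```text
9.75 [0.512  0.0057 0.0441] [ 2.36   2.072 -0.001] [-0.1102 -5.6557  0.1579]
[0.1295 0.9916 0.    ]
follower [84.     80.6421 -0.2525] [140.      52.0294  -0.204 ] lat -0.29581432935956686 slope 0.0006384727716526626
strip 150 [np.float64(-5.860497477349001), np.float64(5.70387905590985)] -0.07830921071957553
strip 158 [np.float64(-5.9050306888977095), np.float64(5.284990030323454)] -0.31002032928712797
strip 166 [np.float64(-5.950277293430845), np.float64(5.329371411304751)] -0.3104529410630468
strip 174 [np.float64(-5.996254571494845), np.float64(5.374469486606182)] -0.3108925424443312
strip 182 [np.float64(-6.0429803662958), np.float64(5.420301757886495)] -0.3113393042046524
strip 190 [np.float64(-6.090473106787981), np.float64(5.466886301334849)] -0.3117934027265661
```

View pics/k.png

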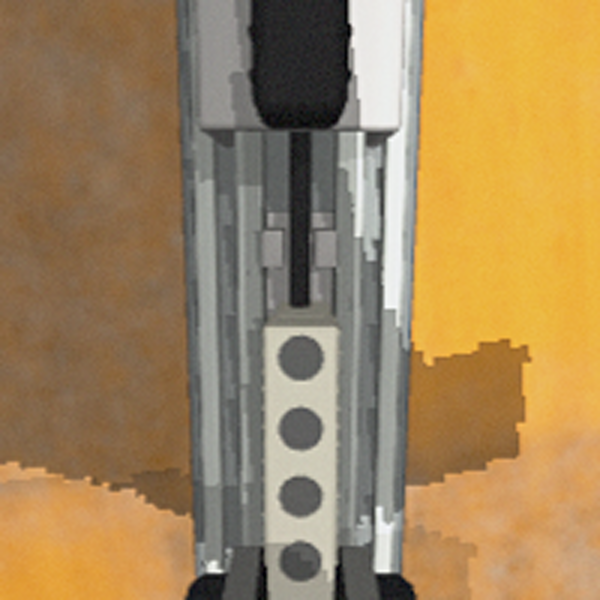

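The view shows the ear faces at crop row 268 and the nose at about 310–325, so roughly 7 mm of gap is left. I'll advance 4.5 mm and then feel in half-millimetre steps.

Emit:
servo_tool --pt "0.0013 0.01 0 0 0 0 1" --pt "0.0026 0.02 0 0 0 0 1" --pt "0.0039 0.03 0 0 0 0 1" --pt "0.0039 0.03 0 0 0 0 1" --pt "0.0039 0.03 0 0 0 0 1"

```text
time: 10.3
tool_pos: [0.5126, 0.01, 0.0441]
tcp_rot: [2.36, 2.072, -0.001]
wrist_force: [-0.5, -7.3, -0.2]
width: 0.134
grip_force: 33.2
```

Emit:
servo_tool --pt "0.0004 0.0033 0 0 0 0 1" --pt "0.0004 0.0033 0 0 0 0 1" --pt "0.0004 0.0033 0 0 0 0 1"

```text
time: 10.6
tool_pos: [0.5126, 0.0104, 0.0441]
tcp_rot: [2.36, 2.072, -0.001]
wrist_force: [-0.8, -6.6, 0.9]
width: 0.128
grip_force: 33.2
```

Emit:
servo_tool --pt "0.0004 0.0033 0 0 0 0 1" --pt "0.0004 0.0033 0 0 0 0 1" --pt "0.0004 0.0033 0 0 0 0 1"

```text
time: 10.9
tool_pos: [0.5127, 0.0109, 0.0442]
tcp_rot: [2.36, 2.072, -0.001]
wrist_force: [-0.9, -6.3, 0.0]
width: 0.129
grip_force: 33.2
```

Emit:
servo_tool --pt "0.0004 0.0033 0 0 0 0 1" --pt "0.0004 0.0033 0 0 0 0 1" --pt "0.0004 0.0033 0 0 0 0 1"

```text
time: 11.2
tool_pos: [0.5128, 0.0114, 0.0442]
tcp_rot: [2.36, 2.072, -0.001]
wrist_force: [-0.6, -6.9, 0.3]
width: 0.126
grip_force: 33.2
```

Emit:
servo_tool --pt "0.0004 0.0033 0 0 0 0 1" --pt "0.0004 0.0033 0 0 0 0 1" --pt "0.0004 0.0033 0 0 0 0 1"

```text
time: 11.5
tool_pos: [0.5128, 0.0119, 0.0442]
tcp_rot: [2.36, 2.072, -0.001]
wrist_force: [-0.7, -6.9, 0.4]
width: 0.131
grip_force: 33.2
```

Emit:
servo_tool --pt "0.0003 0.0025 0 0 0 0 1" --pt "0.0003 0.0025 0 0 0 0 1" --pt "0.0003 0.0025 0 0 0 0 1"

```text
time: 11.8
tool_pos: [0.5129, 0.0122, 0.0442]
tcp_rot: [2.36, 2.072, -0.001]
wrist_force: [-1.5, -7.0, 0.4]
width: 0.124
grip_force: 33.2
```

Emit:
servo_tool --pt "0.0003 0.0025 0 0 0 0 1" --pt "0.0003 0.0025 0 0 0 0 1" --pt "0.0003 0.0025 0 0 0 0 1"

```text
time: 12.1
tool_pos: [0.513, 0.0126, 0.0442]
tcp_rot: [2.36, 2.072, -0.001]
wrist_force: [-0.9, -7.2, 1.0]
width: 0.126
grip_force: 33.2
```

Emit:
servo_tool --pt "0.0003 0.0025 0 0 0 0 1" --pt "0.0003 0.0025 0 0 0 0 1" --pt "0.0003 0.0025 0 0 0 0 1"

```text
time: 12.4
tool_pos: [0.513, 0.0128, 0.0442]
tcp_rot: [2.36, 2.072, -0.002]
wrist_force: [-0.8, -8.3, -0.8]
width: 0.125
grip_force: 33.3
```

Emit:
servo_tool --pt "0.0003 0.0025 0 0 0 0 1" --pt "0.0003 0.0025 0 0 0 0 1" --pt "0.0003 0.0025 0 0 0 0 1"

```text
time: 12.7
tool_pos: [0.513, 0.0129, 0.0442]
tcp_rot: [2.359, 2.072, -0.002]
wrist_force: [-1.4, -8.5, 1.0]
width: 0.125
grip_force: 33.3
```

Emit:
servo_tool --pt "0.0003 0.0025 0 0 0 0 1" --pt "0.0003 0.0025 0 0 0 0 1" --pt "0.0003 0.0025 0 0 0 0 1"

```text
time: 13.0
tool_pos: [0.513, 0.0129, 0.0443]
tcp_rot: [2.359, 2.072, -0.003]
wrist_force: [-2.0, -10.3, 1.0]
width: 0.132
grip_force: 33.4
```

The ears are felt at TCP y = 12.8 mm: the arm stalled and the force rose by 3 N. I'll back off about 1.4 mm from contact and lower gently.

Emit:
servo_tool --pt "-0.002 -0.0153 0 0 0 0 1" --pt "-0.002 -0.0153 0 0 0 0 1" --pt "-0.002 -0.0153 0 0 0 0 1" --pt "-0.002 -0.0153 -0.007 0 0 0 1" --pt "-0.002 -0.0153 -0.012 0 0 0 1" --pt "-0.002 -0.0153 -0.018 0 0 0 1" --pt "-0.002 -0.0153 -0.018 0 0 0 1" --pt "-0.002 -0.0153 -0.018 0 0 0 1"

```text
time: 13.8
tool_pos: [0.5131, 0.0115, 0.0418]
tcp_rot: [2.36, 2.071, -0.001]
wrist_force: [-1.1, -6.2, 1.5]
width: 0.13
grip_force: 33.5
```

Emit:
servo_tool --pt "0 0 -0.007 0 0 0 1" --pt "0 0 -0.013 0 0 0 1" --pt "0 0 -0.013 0 0 0 1" --pt "0 0 -0.013 0 0 0 1"

```text
time: 14.2
tool_pos: [0.5132, 0.0115, 0.04]
tcp_rot: [2.36, 2.071, -0.0]
wrist_force: [-1.7, -7.1, 1.6]
width: 0.128
grip_force: 33.5
```

Emit:
servo_tool --pt "0 0 -0.007 0 0 0 1" --pt "0 0 -0.007 0 0 0 1" --pt "0 0 -0.007 0 0 0 1"

```text
time: 14.5
tool_pos: [0.5133, 0.0115, 0.0389]
tcp_rot: [2.36, 2.071, -0.0]
wrist_force: [-0.7, -7.2, 3.3]
width: 0.13
grip_force: 33.5
```

Emit:
servo_tool --pt "0 0 -0.007 0 0 0 1" --pt "0 0 -0.007 0 0 0 1" --pt "0 0 -0.007 0 0 0 1"

```text
time: 14.8
tool_pos: [0.5133, 0.0115, 0.0379]
tcp_rot: [2.36, 2.071, 0.0]
wrist_force: [-0.8, -5.8, 2.0]
width: 0.126
grip_force: 33.5
```

Emit:
servo_tool --pt "0 0 -0.006 0 0 0 1" --pt "0 0 -0.006 0 0 0 1" --pt "0 0 -0.006 0 0 0 1"

```text
time: 15.1
tool_pos: [0.5133, 0.0115, 0.037]
tcp_rot: [2.36, 2.071, 0.0]
wrist_force: [-0.9, -7.1, 2.5]
width: 0.133
grip_force: 33.5
```

Emit:
servo_tool --pt "0 0 -0.004 0 0 0 1" --pt "0 0 -0.004 0 0 0 1" --pt "0 0 -0.004 0 0 0 1"

```text
time: 15.4
tool_pos: [0.5134, 0.0115, 0.0364]
tcp_rot: [2.36, 2.071, 0.0]
wrist_force: [-0.8, -6.9, 1.7]
width: 0.13
grip_force: 33.5
```

Emit:
servo_tool --pt "0 0 -0.004 0 0 0 1" --pt "0 0 -0.004 0 0 0 1" --pt "0 0 -0.004 0 0 0 1"

```text
time: 15.7
tool_pos: [0.5135, 0.0116, 0.0362]
tcp_rot: [2.36, 2.071, 0.0]
wrist_force: [-2.1, -5.5, 5.0]
width: 0.13
grip_force: 33.8
```

The floor is felt at the expected height: TCP z 36.2 mm, underside 13 mm. I'll ease the tail back against the lip and release.

Emit:
servo_tool --pt "-0.0006 -0.0045 0.004 0 0 0 1" --pt "-0.0012 -0.009 0.004 0 0 0 1" --pt "-0.0012 -0.009 0.004 0 0 0 1" --pt "-0.0012 -0.009 0.004 0 0 0 1"

```text
time: 16.1
tool_pos: [0.5132, 0.0102, 0.0363]
tcp_rot: [2.36, 2.071, 0.0]
wrist_force: [-0.1, -6.9, 1.6]
width: 0.127
grip_force: 33.4
```

Emit:
servo_tool --pt "0 0 0 0 0 0 0.8" --pt "0 0 0 0 0 0 0.7" --pt "0 0 0 0 0 0 0.6" --pt "0 0 0 0 0 0 0.5" --pt "0 0 0 0 0 0 0.5" --pt "0 0 0 0 0 0 0.5" --pt "0 0 0.1 0 0 0 0.5" --pt "0 0 0.3 0 0 0 0.5" --pt "0 0 0.6 0 0 0 0.5" --pt "0 0 0.6 0 0 0 0.5" --pt "0 0 0.6 0 0 0 0.5" --pt "0 0 0.6 0 0 0 0.5"

```text
time: 17.3
tool_pos: [0.5115, 0.0111, 0.1247]
tcp_rot: [-2.36, -2.071, 0.002]
wrist_force: [-0.1, -0.2, 0.2]
width: 0.504
grip_force: 0.0
```

```bash
python3 - <<'E'
from h import *
np.set_printoptions(precision=4,suppress=True)
s=bot.read_state(); print(s["time"],s["tool_pos"],s["tcp_rot"],s["wrist_force"])
im=bot.read_camera("wrist"); c=cam("wrist")
cv2.imwrite("pics/n.png",cv2.cvtColor(cv2.resize(im[0:280,130:390],None,fx=2.1,fy=2.1,interpolation=cv2.INTER_CUBIC),cv2.COLOR_RGB2BGR))
for t,z in [("rail_grip",.065),("strip",.013)]:
  for k in bot.mark_of(t,"wrist")[:2]:
    r,q=k["at"]; p=ray("wrist",q*512,r*384,z,c); d=p-[.514,.0173,0]; print(t,k["score"],q*512,r*384,p,d@[.1255,.9921,0],d@[.9921,-.1255,0])
E
```

```text
17.3 [0.5115 0.0111 0.1247] [-2.3604 -2.0714  0.002 ] [-0.1259 -0.186   0.1692]
rail_grip 0.61 260.9152 78.4896 [0.5226 0.0983 0.065 ] 0.08148656082598146 -0.0016166674168366852
strip 0.76 265.3184 180.4032 [0.5158 0.0143 0.013 ] -0.0027629631338699674 0.002198571185879238
```

View pics/n.png

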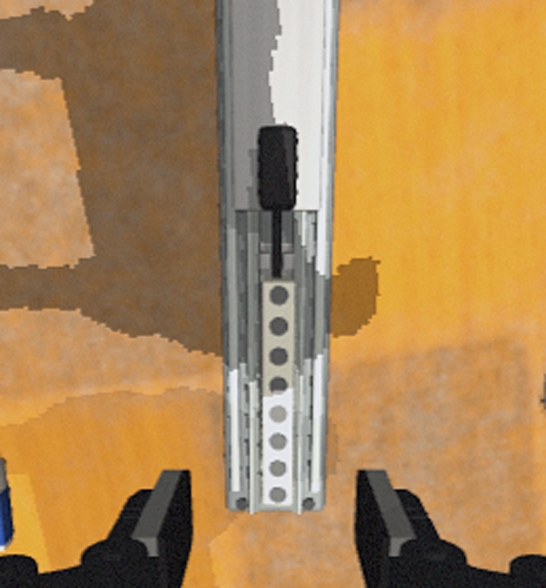

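The strip lies in the channel with its nose at crop (278,280) and its tail at (278,502). The rail grip block is at crop (278,168). I'll check the strip's dimensions against the seated pose.

```bash
python3 - <<'E'
from h import *
c=cam("wrist")
for n,u,v,z in [("nose",278,281,.049),("tail",278,504,.049),("nose+6",278,281,.055),("tail+6",278,504,.055),("grip f",278,210,.076),("grip b",278,126,.076),("base front",278,509,.013)]:
    d=ray("w",130+u/2.1,v/2.1,z,c)-[.514,.0173,0]; print(n,(d@[.1255,.9921,0]*1e3).round(1),(d@[.9921,-.1255,0]*1e3).round(1))
print(bot.read_state()["tool_pos"])
E
```

```text
nose 43.4 -0.7
tail -45.8 -0.9
nose+6 43.9 -0.7
tail+6 -42.8 -0.9
grip f 67.4 -0.8
grip b 91.2 -0.7
base front -66.4 -0.7
[0.51106666 0.01111549 0.12394875]
```

Apparent length is 89 mm at floor height, so the strip is seated, centred at x of about −1.2 mm. Next is the rail grip.

Emit:
servo_tool --pt "0.02 0.2 0 0 0 0 0.5" --pt "0.04 0.4 0 0 0 0 0.5" --pt "0.069 0.572 0 0 0 0 0.5" --pt "0.069 0.572 -0.1 0 0 0 0.5" --pt "0.069 0.572 -0.3 0 0 0 0.5" --pt "0.069 0.572 -0.42 0 0 0 0.5" --pt "0.069 0.572 -0.43 0 0 0 0.5" --pt "0.069 0.572 -0.43 0 0 0 0.5" --pt "0.069 0.572 -0.43 0 0 0 0.5"

```text
time: 18.35
tool_pos: [0.5234, 0.0966, 0.0617]
tcp_rot: [2.361, 2.071, 0.001]
wrist_force: [-1.0, 0.5, 0.1]
width: 0.498
grip_force: 0.0
```

Emit:
servo_tool --pt "0 0 0 0 0 0 0.7" --pt "0 0 0 0 0 0 0.9" --pt "0 0 0 0 0 0 1" --pt "0 0 0 0 0 0 1" --pt "0 0 0 0 0 0 1" --pt "0 0 0 0 0 0 1" --newtons 30

```text
time: 18.95
tool_pos: [0.5239, 0.0969, 0.0623]
tcp_rot: [2.36, 2.071, 0.003]
wrist_force: [0.2, -1.1, 6.1]
width: 0.126
grip_force: 33.1
```

Emit:
servo_tool --pt "-0.0063 -0.05 0 0 0 0 1" --pt "-0.0126 -0.1 0 0 0 0 1" --pt "-0.0189 -0.15 0 0 0 0 1" --pt "-0.0252 -0.2 0 0 0 0 1" --pt "-0.0315 -0.25 0 0 0 0 1" --pt "-0.0378 -0.3 0 0 0 0 1" --pt "-0.0378 -0.3 0 0 0 0 1"

```text
time: 19.65
tool_pos: [0.5178, 0.0514, 0.0624]
tcp_rot: [2.361, 2.071, 0.002]
wrist_force: [-0.9, -0.7, 6.6]
width: 0.129
grip_force: 33.3
```

Emit:
servo_tool --pt "-0.0063 -0.05 0 0 0 0 1" --pt "-0.0126 -0.1 0 0 0 0 1" --pt "-0.0189 -0.15 0 0 0 0 1" --pt "-0.0252 -0.2 0 0 0 0 1" --pt "-0.0315 -0.25 0 0 0 0 1" --pt "-0.0378 -0.3 0 0 0 0 1" --pt "-0.0441 -0.35 0 0 0 0 1" --pt "-0.0441 -0.35 0 0 0 0 1" --pt "-0.0441 -0.35 0 0 0 0 1"

```text
time: 20.55
tool_pos: [0.5107, -0.0012, 0.0623]
tcp_rot: [2.361, 2.071, 0.0]
wrist_force: [-3.5, -1.9, 9.2]
width: 0.129
grip_force: 33.5
```

Emit:
servo_tool --pt "-0.0016 -0.013 0 0 0 0 1" --pt "-0.0032 -0.026 0 0 0 0 1" --pt "-0.0042 -0.033 0 0 0 0 1" --pt "-0.0042 -0.033 0 0 0 0 1"

```text
time: 20.95
tool_pos: [0.5103, -0.0052, 0.0624]
tcp_rot: [-2.362, -2.071, -0.002]
wrist_force: [-1.8, 2.7, 8.9]
width: 0.132
grip_force: 33.5
```

Emit:
servo_tool --pt "-0.0013 -0.01 0 0 0 0 1" --pt "-0.0017 -0.0133 0 0 0 0 1" --pt "-0.0017 -0.0133 0 0 0 0 1"

```text
time: 21.25
tool_pos: [0.51, -0.007, 0.0623]
tcp_rot: [-2.361, -2.071, -0.002]
wrist_force: [-2.9, 2.3, 8.8]
width: 0.131
grip_force: 33.5
```

Emit:
servo_tool --pt "-0.0009 -0.007 0 0 0 0 1" --pt "-0.0009 -0.007 0 0 0 0 1" --pt "-0.0009 -0.007 0 0 0 0 1"

```text
time: 21.55
tool_pos: [0.5098, -0.0081, 0.0623]
tcp_rot: [-2.361, -2.071, -0.002]
wrist_force: [-2.5, 2.1, 9.0]
width: 0.127
grip_force: 33.5
```

Emit:
servo_tool --pt "-0.0009 -0.007 0 0 0 0 1" --pt "-0.0013 -0.01 0 0 0 0 1" --pt "-0.0013 -0.01 0 0 0 0 1"

```text
time: 21.85
tool_pos: [0.5098, -0.0086, 0.0623]
tcp_rot: [-2.361, -2.07, -0.004]
wrist_force: [-1.7, 6.7, 8.3]
width: 0.132
grip_force: 33.4
```

Emit:
servo_tool --pt "-0.0009 -0.007 0 0 0 0 1" --pt "-0.0009 -0.007 0 0 0 0 1" --pt "-0.0009 -0.007 0 0 0 0 1"

```text
time: 22.15
tool_pos: [0.5097, -0.0087, 0.0623]
tcp_rot: [-2.361, -2.069, -0.006]
wrist_force: [-2.0, 9.9, 7.3]
width: 0.13
grip_force: 33.4
```

Emit:
servo_tool --pt "-0.0009 -0.007 0 0 0 0 1" --pt "-0.0009 -0.007 0 0 0 0 1" --pt "-0.0009 -0.007 0 0 0 0 1"

```text
time: 22.45
tool_pos: [0.5097, -0.0087, 0.0623]
tcp_rot: [-2.361, -2.068, -0.008]
wrist_force: [-0.6, 14.3, 7.3]
width: 0.129
grip_force: 33.4
```

The rail stopped hard after 106.4 mm of travel, which matches the measured opening of about 107 mm. I'll relax, release and lift.

Emit:
servo_tool --pt "0.0018 0.014 0 0 0 0 1" --pt "0.0018 0.014 0 0 0 0 1" --pt "0.0018 0.014 0 0 0 0 0.8" --pt "0.0018 0.014 0 0 0 0 0.6" --pt "0.0018 0.014 0 0 0 0 0.4" --pt "0.0018 0.014 0 0 0 0 0.4" --pt "0.0018 0.014 0 0 0 0 0.4" --pt "0.0018 0.014 0.1 0 0 0 0.4" --pt "0.0018 -0.1 0.4 0 0 0 0.4" --pt "0.0018 -0.3 0.7 0 0 0 0.4" --pt "0.0018 -0.3 0.7 0 0 0 0.4" --pt "0.0018 -0.3 0.7 0 0 0 0.4" --pt "0.0018 -0.3 0.7 0 0 0 0.4"

```text
time: 23.75
tool_pos: [0.5083, -0.057, 0.165]
tcp_rot: [-2.36, -2.071, 0.002]
wrist_force: [-0.8, -0.4, -0.1]
width: 0.597
grip_force: 0.0
```

```bash
python3 - <<'E'
from h import *
s=bot.read_state(); print(s["time"],s["tool_pos"],s["wrist_force"],s["width"])
im=bot.read_camera("wrist"); c=cam("wrist"); import pickle; pickle.dump(c,open("z.pkl","wb"))
cv2.imwrite("pics/z.png",cv2.cvtColor(cv2.resize(im[0:280,130:390],None,fx=2.1,fy=2.1,interpolation=cv2.INTER_CUBIC),cv2.COLOR_RGB2BGR))
for k in bot.mark_of("rail_grip","wrist")[:2]:
    r,q=k["at"]; p=ray("w",q*512,r*384,.065,c); print(k["score"],(p-[.514,.0173,0])@[.1255,.9921,0])
E
```

```text
23.75 [ 0.50834332 -0.05695988  0.16502219] [-0.8034432  -0.35692221 -0.12117129] 0.5968060457126312
0.92 -0.02565243710955565
```

View pics/z.png

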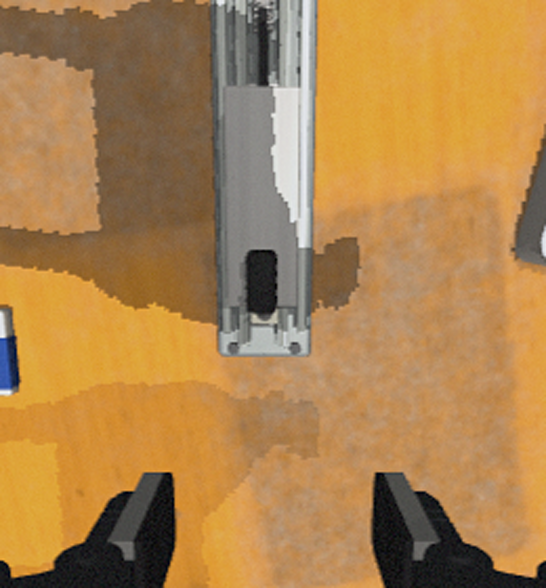

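The rail is shut: the grip block is at crop (262,282), the rail's front edge is near row 310, and the strip's tail shows just in front of it. The detector gives the same 107 mm of travel. Handing in.

```bash
python3 -c "
from workcell import bot
print(bot.finish_job())"
```

```text
the job is handed in; nothing more can be done
None
```

I loaded the strip onto the channel floor between lip and ears, drew the cover rail shut to its stop, left the bottle, dish and eraser alone, and handed the job in at about 24 s; no verdict was returned.

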